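# Stand the toppled paint jar on the indexing carousel and hold it at the third click

### The arm

A 6-joint arm with a two-finger parallel gripper is mounted at the origin on a cart in front of the work surface, level with it; the furniture and walls round the work are solid. World frame = base frame: x ahead of the robot, y to its left, z up, the work surface at z = 0. Lengths are in m, angles in rad, forces in N, time in s.
With the tool pointing down it reaches from about 0.4 to 0.825 m from the base axis. Payload 7 kg.
Tool frame: the origin (TCP) lies between the finger pads; the fingertips stand 22 mm ahead of it and the grasp point (between the pads) lies 3 mm ahead of it; z points along the fingers, y is the line along which they close (so a half turn about z gives the same grasp; the last joint's range is limited). The gripper opens to 85 mm and grips with 20 to 120 N. Pads are 22 mm wide; open, the fingers measure 114 mm over their backs; the gripper's body (76 mm by 85 mm) begins 54 mm behind the grasp point. The pads swing forward as they close: fully open they stand 13 mm farther back than shut.
Start: joints at [1.609, 0.359, 0.012, 0, -1.224, -0.288], TCP at [0.167, 0.654, 0.253] pointing down, gripper open.
Joint ranges: [-3.07, 3.07], [-1.43, 2.12], [-1.02, 1.25], [-3.03, 1.67], [-3.05, -0], [-3.03, 3.03]. Speed limits (rad/s): [2.39, 2.39, 3.01, 3.14, 3.14, 3.14].

### API

Orientations are given as a unit quaternion [x, y, z, w].
In Python, from station import ctrl gives the robot as it stands.
- The arm moves only by the shell command python3 -m handwheel 'ROWS' [OPENING] [FORCE]. ROWS is JSON, a list of rows, each an object with "dp": the shift along the tool's x, y, z in m, a list of three; "rot": the turn, a rotation vector about the tool's x, y, z in rad, a list of three. In form: [{"dp": [tx, ty, tz], "rot": [wx, wy, wz]}, ...]. A call has 1 to 12 rows; each row is the pose to reach, as a shift and turn from the pose commanded when the call began, along the tool's axes at that moment; what a row does not reach only later rows make up. A row lasts 1/12 s, in which the tool goes at most 41.7 mm and 7.16 degrees, less where a joint would pass 70% of its speed; a pose out of reach is approached as far as the arm can. A call with a gripper value outside its range is refused whole. OPENING is the opening, from 0 (shut) to 1 (fully open), set as the call begins (- or left out, the last holds). The fingers move at their own pace and stop on an object; FORCE is the grip in N (left out, the last holds). Time passes only in rows, so rows that repeat a pose let the fingers close. It gives the time, the measured TCP pose, the force, the opening and the grip force at its end, in the units of the state.
- ctrl.sense(): the state, without advancing time (a new reading comes with each control period).
- ctrl.camera(name): name is "side" or "top" or "wrist"; returns a dict with "frame" (480x640x3 uint8, red, green, blue), "camera_matrix" (3x3 intrinsics, pixels), "R" (3x3) and "t" (3): a world point X has camera coordinates R X + t. Camera axes: x right, y down, z forward; pixel columns grow to the right and rows downward; lengths in m; the calibration is good to about 2 mm. A picture is of the moment at which its call begins. There is no depth.
- ctrl.job_done(): hands the job in; it is judged then, once.
The state is a dict: "time_s": time; "q": joint angles; "qd": joint speeds; "joint_torque": joint torques, N m; "tcp_pos": TCP position; "tcp_rot": TCP orientation; "ft_force": force on the tool from outside, world axes, zero at the start; "moment": the same for the moment, N m; "width": finger opening in m; "grip_force": force on a finger pad.
Only numpy, scipy, OpenCV 4.12 (cv2) and the standard library are available. Lean on these libraries where they do the work, as an engineer would, in place of code of your own. Each camera call takes 0.05 s, during which the arm holds its last target. There are 200 camera calls.

### The job

The jar of blue paint with the white lid has toppled over beside the paint carousel: stand it upright inside the empty blue ring on the carousel's disc and let go of it. Then grip the black knob in the middle and turn it clockwise (seen from above) by three clicks, to the third stop and not on to the fourth, which brings the jar to the red pointer. A spring pulls the carousel back when it is let go, so finish while still holding the knob at that third stop, and leave the other things on the bench where they are.

Things in the scene. Friction and masses are not known exactly. Their poses are not given: they have to be found in the camera images.
- jar_centre (a point): centre of the jar (half-way up, on its axis): a round jar of blue paint 50 mm tall, body 43 mm across, white screw lid 48 mm across on its top 14 mm, 70 g. Its z axis points from the base to the lid. At the start it lies on its side left of the carousel, lid to the left (+y, within about 0.5 rad); it can roll. Grip it across its round body.
- blue_jar: the same jar; origin at the centre of its base, z axis towards the lid
- ring_place (a point): where the jar goes: centre of the empty blue ring on the disc, at the disc's upper face (33 mm above the bench). The ring is 58 mm wide inside, 64 mm outside, its lip stands 3 mm above the disc. It lies 90 mm from the carousel's axis, on the side towards the robot (within about 0.4 rad) at the start, and goes round with the disc. z up, x horizontal from the ring towards the carousel's axis.
- knob: the black bar-shaped knob, 50 mm long, 14 mm thick, 44 mm high, on top of the carousel's centre column, from 89 to 133 mm above the bench, on a round flange 58 mm wide (its top 91 mm above the bench). Origin on the vertical turning axis; x axis along the bar, away from the empty ring; grip it across y. Turns as one piece with the disc.
- base: the fixed grey base of the carousel, origin on the turning axis at bench height. On it turns a white disc, 250 mm across, upper face 33 mm above the bench, whose far half carries two bottles (75 mm tall) and a jar (46 mm), fixed 90 mm from the axis. On the base, 143 mm from the axis, stands the red pointer (69 mm high), left of the disc.
- knob_grip (a point): point on the turning axis (vertical) at the height to grip the knob, 116 mm above the bench; same axes as the knob
- carousel (a joint): angle of knob and disc in rad, growing clockwise seen from above; 0 is the stop where it rests at the start. A stop (click) every 0.3927 rad (22.5 degrees): the third is at 1.178, the fourth at 1.571. Clicks and the return spring need up to 0.12 N m; let go at the third stop, it springs back. Turning range -0.3 to 2.5.
- caliper: steel caliper 172 mm long, 14 mm high, lying flat near the front edge of the bench; a bystander to be left alone
- sanding_block: sanding block 61 x 78 x 22 mm, lying flat right of the carousel; a bystander to be left alone
- mixing_cup: white plastic cup, 77 mm wide and 68 mm tall, standing behind on the right; a bystander to be left alone
- yellow_jar: jar of yellow paint with green lid, 55 mm wide and 62 mm tall, standing behind the carousel; a bystander to be left alone
- tweezers: steel tweezers 120 mm long, lying flat on the left; a bystander to be left alone
- side_cutters: red-handled side cutters 124 mm long, lying flat on the right; a bystander to be left alone
Things that resemble listed ones, but are neither listed nor needed, are in the scene too. What is shaped like the blue_jar but orange or purple is not meant.

How it is judged:
On the way, in this order (a step that is already met when the one before it is completed fails the run):
1. the jar stands upright in the blue ring, let go, with the carousel still at its first place (horizontal distance between jar_centre and ring_place below 0.013 m and z of jar_centre in the frame of ring_place between 0.02 and 0.03 m and angle between jar_centre's own z axis and vertical below 0.12 rad and contact force between the fingers and blue_jar below 0.2 N and value of joint carousel below 0.15 rad), for 0.2 s.
2. the knob, gripped, is at the third click with the jar standing in its ring (value of joint carousel between 1.0581 and 1.2981 rad and contact force between the fingers and knob above 2 N and horizontal distance between jar_centre and ring_place below 0.013 m and z of jar_centre in the frame of ring_place between 0.02 and 0.03 m and angle between jar_centre's own z axis and vertical below 0.12 rad and contact force between the fingers and blue_jar below 0.2 N), for 0.3 s.
At the end, for the whole second after the job is handed in: the fingers hold the knob (over 2 N) with the carousel at the third stop (1.178 rad, within 0.12) and still; the jar stands upright (within 0.12 rad) on the disc inside the blue ring (centre within 13 mm of the ring's), not touched by the fingers (all of step 2 and velocity of joint carousel between -0.1 and 0.1 rad/s and linear speed of blue_jar below 0.03 m/s); the arm keeps its last pose, push and grip.
It fails at once if the carousel is turned on to the fourth stop (more than 0.25 rad past the third) (value of joint carousel above 1.4281 rad).
It fails at once if a bystander is moved more than 30 mm (distance of any of caliper, sanding_block, mixing_cup, yellow_jar, tweezers, side_cutters from where it was at the start of the episode above 0.03 m).
It also fails if it takes over 48 s, if anything falls off the work surface, if the arm or the gripper's body presses on something with over 40 N, if the wrist force passes 120 N, or if a joint passes its speed limit or range.

## Working session

There is one attempt and no reset: what is moved stays moved. The work goes in short steps, Python scripts to look and compute and a shell command to move; the robot and the scene stay as the last step left them, time stands still between calls to the robot, and variables do not carry over. Pictures are saved under pics/ and viewed, at most 10 in all, crops included, and the job is handed in when it is done.

```bash
mkdir -p pics; ls; python3 - <<'E'
from station import ctrl
import cv2,numpy as np
s=ctrl.sense(); print(s['time_s'],s['tcp_pos'],s['tcp_rot'],s['width'])
for n in ['top','side']:
    c=ctrl.camera(n); cv2.imwrite(f'pics/{n}0.png',c['frame'][:,:,::-1]); np.savez(f'{n}0.npz',**c)
    print(n,c['camera_matrix'],-c['R'].T@c['t'],c['R'])
E
```

```text
pics
0.0 [0.16676565 0.65363171 0.25238527] [ 9.92204223e-01 -1.24619902e-01 -2.71026471e-05  8.11549568e-04] 0.08528149565746328
top [[441.62954495   0.         321.11976175]
 [  0.         441.62954495 232.71810692]
 [  0.           0.           1.        ]] [0.32303714 0.16530813 1.35309198] [[ 0.0245863  -0.99969637  0.00163695]
 [-0.97995841 -0.0244246  -0.19769914]
 [ 0.1976791   0.00325655 -0.98026138]]
side [[482.52959706   0.         319.82978662]
 [  0.         482.52959706 238.35733171]
 [  0.           0.           1.        ]] [0.62257663 1.57210209 0.86179161] [[-0.99993539  0.00478586  0.01031035]
 [-0.00669202  0.48533823 -0.87430087]
 [-0.00918829 -0.87431339 -0.48527485]]
```

View pics/top0.png

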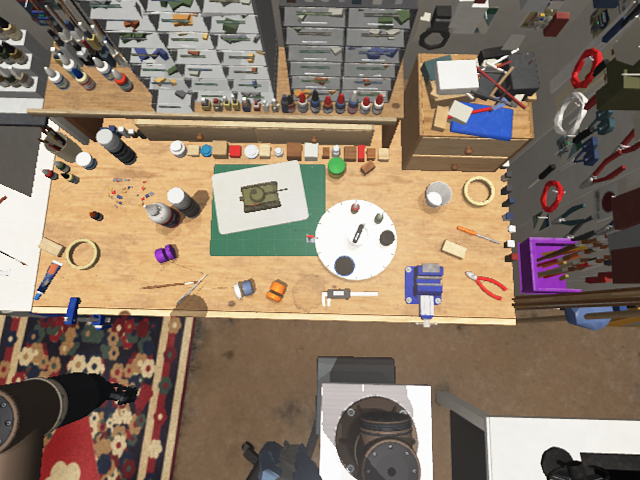

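View pics/side0.png

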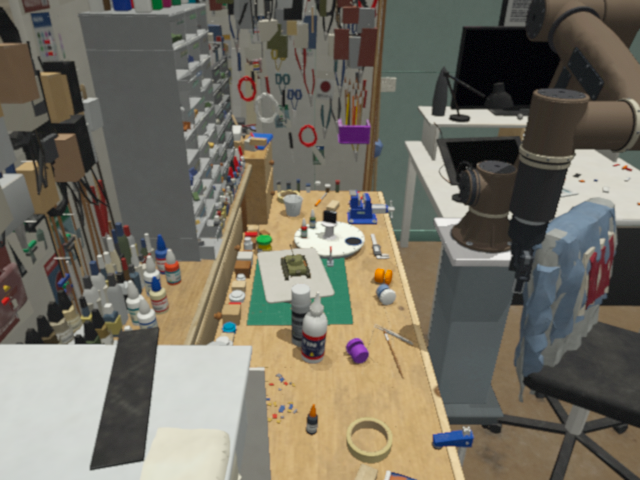

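The top view shows the blue jar lying at (244,288) with its lid to the left, and an orange lookalike at (276,291). The ring is at (344,266), the knob at (358,235) and the caliper at (350,294). Next I'll zoom in and work out positions.

```bash
cat > h.py <<'E'
import numpy as np,cv2
from scipy.spatial.transform import Rotation as Ro
def ray(c,uv,z):
    K,R,t=c['camera_matrix'],c['R'],c['t']; uv=np.atleast_2d(uv).astype(float)
    o=-R.T@t; d=np.c_[uv,np.ones(len(uv))]@np.linalg.inv(K).T@R
    return o+d*((z-o[2])/d[:,2])[:,None]
def blobs(img,lo,hi,box=None,amin=15):
    h=cv2.cvtColor(img,cv2.COLOR_RGB2HSV); m=cv2.inRange(h,np.array(lo),np.array(hi))
    if box: k=np.zeros_like(m);x0,y0,x1,y1=box;k[y0:y1,x0:x1]=1;m=m*k
    n,l,st,ce=cv2.connectedComponentsWithStats(m)
    return [(st[i].tolist(),ce[i].round(1),l==i) for i in range(1,n) if st[i][4]>=amin]
E
python3 - <<'E'
from h import *
c=np.load('top0.npz'); f=c['frame']
cr=f[190:310,220:410]; cv2.imwrite('pics/c0.png',cv2.resize(cr,None,fx=4,fy=4,interpolation=cv2.INTER_CUBIC)[:,:,::-1])
for nm,lo,hi,box,z in [('bluejar',(95,60,30),(125,255,255),(225,270,262,305),.0215),('lid',(0,0,150),(180,60,255),(225,270,262,305),.022),('ring',(95,60,20),(130,255,255),(325,245,370,285),.035),('knob',(0,0,0),(180,255,60),(340,215,378,255),.133),('red',(0,120,80),(8,255,255),(300,225,318,250),.069)]:
    for st,ce,m in blobs(f,lo,hi,box,8): print(nm,st,ce,ray(c,ce,z).round(4))
# disc outline
m=cv2.inRange(cv2.cvtColor(f,cv2.COLOR_RGB2HSV),(0,0,170),(180,40,255)); m[:195]=0;m[285:]=0;m[:,:312]=0;m[:,400:]=0
p=cv2.convexHull(np.argwhere(m)[:,::-1].astype(np.float32)); e=cv2.fitEllipse(p); print('disc',e,ray(c,e[0],.033), (ray(c,[[312.5,240],[400,240]],.033)))
E
```

```text
bluejar [242, 281, 10, 14, 93] [246.9 287.7] [[0.4178 0.3882 0.0215]]
lid [234, 283, 8, 16, 83] [237.2 290.7] [[0.4081 0.4166 0.022 ]]
ring [334, 256, 9, 10, 13] [337.4 259.5] [[0.5079 0.1187 0.035 ]]
ring [347, 256, 6, 5, 8] [349.6 257.8] [[0.514  0.0821 0.035 ]]
ring [353, 262, 2, 8, 8] [353.5 265.5] [[0.491  0.0701 0.035 ]]
ring [334, 267, 19, 9, 24] [342.8 272.7] [[0.4685 0.1019 0.035 ]]
red [307, 235, 7, 3, 18] [309.9 235.8] [[0.5718 0.2026 0.069 ]]
disc ((354.9922790527344, 239.22679138183594), (79.78038024902344, 83.14221954345703), 103.11803436279297) [[0.57162941 0.0662336  0.033     ]] [[ 0.56602427  0.19532699  0.033     ]
 [ 0.57264465 -0.07059331  0.033     ]]
```

View pics/c0.png

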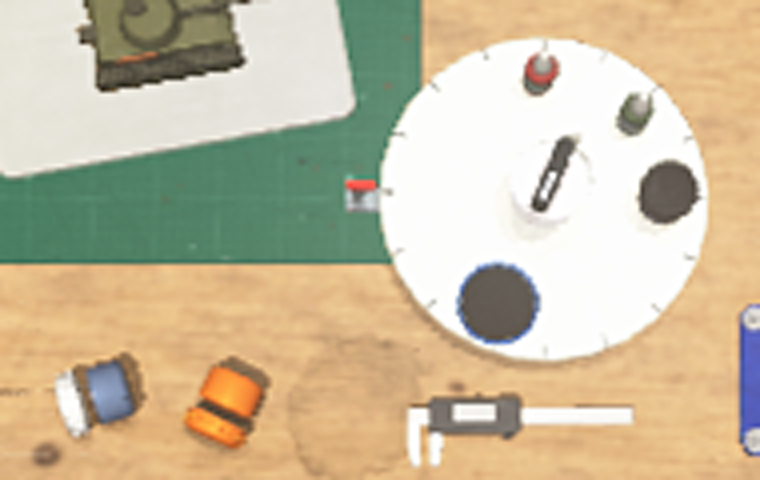

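```bash
cat >> h.py <<'E'
def tool(yaw,tilt,ylev=None):
    """tool z = down tilted by `tilt` toward heading yaw; tool x lies in the same vertical plane, x towards heading+ (tilt=0: x along heading)"""
    h=np.array([np.cos(yaw),np.sin(yaw),0]); d=np.array([0,0,-1.])
    z=np.cos(tilt)*d+np.sin(tilt)*h; x=np.cos(tilt)*h-np.sin(tilt)*d
    return np.c_[x,np.cross(z,x),z]
def delta(s,p,Rt):
    R=Ro.from_quat(s['tcp_rot']).as_matrix()
    print('dp',(R.T@(np.array(p)-s['tcp_pos'])).round(4),'rot',Ro.from_matrix(R.T@Rt).as_rotvec().round(4))
E
python3 - <<'E'
from h import *
from station import ctrl
c=np.load('top0.npz'); f=c['frame']
m=np.zeros(f.shape[:2],np.uint8)
for b in blobs(f,(95,60,20),(130,255,255),(325,245,370,285),4): m|=b[2].astype(np.uint8)
e=cv2.fitEllipse(cv2.convexHull(np.argwhere(m)[:,::-1].astype(np.float32))); r=ray(c,e[0],.036)[0]
ax=ray(c,[354.99,239.23],.033)[0]
print('ring',e,r,'dist',np.linalg.norm((r-ax)[:2]),'yaw knob',np.arctan2(*(ax-r)[[1,0]]))
s=ctrl.sense(); delta(s,[.413,.395,.20],tool(np.radians(-70),0))
E
```

```text
ring ((344.0478820800781, 265.41009521484375), (20.30243682861328, 20.410524368286133), 0.3048693835735321) [0.49040354 0.09851051 0.036     ] dist 0.08739198433428164 yaw knob -0.37820904312854475
dp [0.3025 0.1896 0.0528] rot [ 1.300e-03 -9.000e-04  9.718e-01]
```

```bash
python3 -m handwheel '[{"dp":[0.03,0.019,0.005],"rot":[0,0,0.09]},{"dp":[0.06,0.038,0.01],"rot":[0,0,0.18]},{"dp":[0.09,0.057,0.015],"rot":[0,0,0.27]},{"dp":[0.12,0.076,0.02],"rot":[0,0,0.36]},{"dp":[0.15,0.095,0.025],"rot":[0,0,0.45]},{"dp":[0.18,0.114,0.03],"rot":[0,0,0.54]},{"dp":[0.21,0.133,0.035],"rot":[0,0,0.63]},{"dp":[0.24,0.152,0.04],"rot":[0,0,0.72]},{"dp":[0.27,0.171,0.045],"rot":[0,0,0.81]},{"dp":[0.303,0.19,0.05],"rot":[0,0,0.9]},{"dp":[0.303,0.19,0.053],"rot":[0,0,0.972]},{"dp":[0.303,0.19,0.053],"rot":[0,0,0.972]}]' 1 30; python3 - <<'E'
from h import *
from station import ctrl
s=ctrl.sense(); print(s['q'].round(3) if hasattr(s['q'],'round') else s['q'],s['tcp_pos'],s['tcp_rot'])
c=ctrl.camera('wrist'); cv2.imwrite('pics/w1.png',c['frame'][:,:,::-1]); np.savez('w1.npz',**c)
print(-c['R'].T@c['t']); print(c['R'])
E
```

```text
time_s: 1.1
tcp_pos: [0.4144, 0.3929, 0.1993]
tcp_rot: [0.817, -0.576, -0.0, 0.001]
ft_force: [0.1, -0.2, -0.8]
width: 0.0856
grip_force: 0.0
[ 1.101  0.232 -0.296 -0.    -1.044 -0.759] [0.41440286 0.39292374 0.199286  ] [ 8.17180578e-01 -5.76380954e-01 -1.40896784e-05  9.48045895e-04]
[0.44146833 0.32089871 0.32054553]
[[-9.41759535e-01 -3.36286301e-01  7.08455132e-04]
 [-3.20360318e-01  8.97795973e-01  3.02211280e-01]
 [-1.02265562e-01  2.84383393e-01 -9.53240704e-01]]
```

View pics/w1.png

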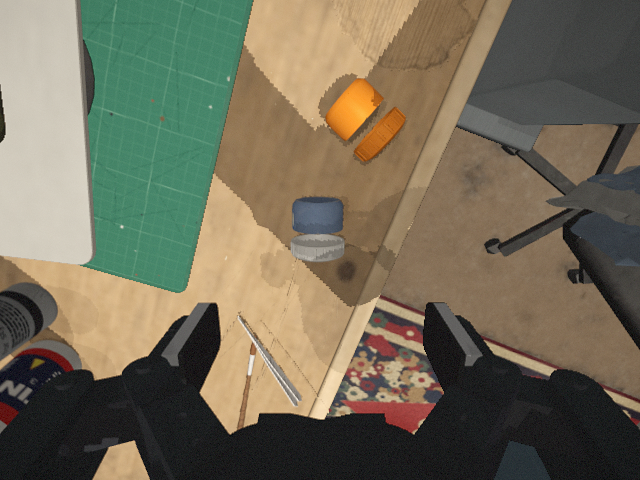

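The wrist view shows the blue jar directly ahead: body (318,216), lid (318,248), axis almost along the image columns. The jar spans rows 196–262.

```bash
python3 - <<'E'
from h import *
from station import ctrl
c=dict(np.load('w1.npz')); f=c['frame']
for nm,lo,hi in [('body',(95,50,30),(130,255,255)),('lid',(0,0,110),(180,45,255))]:
    for st,ce,m in blobs(f,lo,hi,(275,180,360,275),60):
        print(nm,st,ce,ray(c,ce,.0215)[0].round(4)); 
        print(cv2.minAreaRect(np.argwhere(m)[:,::-1].astype(np.float32)))
hd=np.radians(-69.6)
for uv,z in [([318,197],0.0),([318,197],.0215),([318,262],.0455),([318,262],.0215),([318,216],.043),([318,234],.043),([292,215],.0215),([343.5,215],.0215),([291,246],.024),([345,246],.024)]: print(uv,z,ray(c,uv,z)[0].round(4))
E
```

```text
body [292, 198, 51, 36, 1579] [317.4 215.7] [0.4197 0.3914 0.0215]
((317.0, 215.5), (35.0, 50.0), 90.0)
lid [291, 234, 53, 28, 1291] [317.1 247.1] [0.4103 0.4189 0.0215]
((317.0, 247.5), (27.0, 52.0), 90.0)
[318, 197] 0.0 [0.4235 0.3796 0.    ]
[318, 197] 0.0215 [0.4247 0.3756 0.0215]
[318, 262] 0.0455 [0.4077 0.4232 0.0455]
[318, 262] 0.0215 [0.4047 0.4321 0.0215]
[318, 216] 0.043 [0.4207 0.3864 0.043 ]
[318, 234] 0.043 [0.4156 0.4008 0.043 ]
[292, 215] 0.0215 [0.4408 0.3983 0.0215]
[343.5, 215] 0.0215 [0.3984 0.3831 0.0215]
[291, 246] 0.024 [0.4328 0.4249 0.024 ]
[345, 246] 0.024 [0.3875 0.4087 0.024 ]
```

```bash
python3 - <<'E'
from h import *
f=np.load('w1.npz')['frame'][60:280,260:430]
cv2.imwrite('pics/w1c.png',cv2.resize(f,None,fx=2.7,fy=2.7,interpolation=cv2.INTER_CUBIC)[:,:,::-1])
E
```

```text
(no output)
```

View pics/w1c.png

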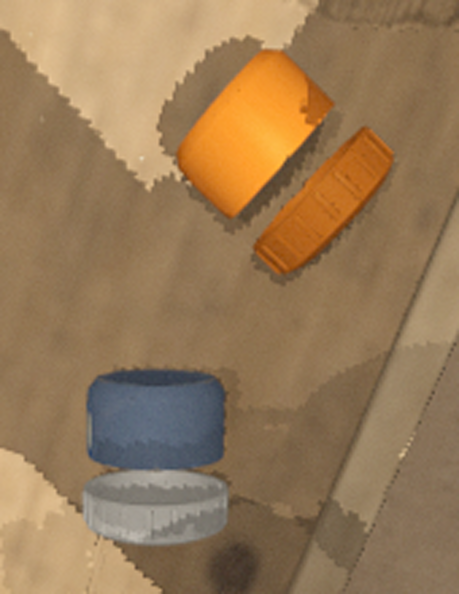

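The jar's body and lid are drawn with a gap between them, and the lid's inner rim shows. The jar's centre comes out at about (.4155,.4017), with the axis at 110°. I'll grip the body about 18 mm from the base with the tool tilted 30°.

```bash
python3 - <<'E'
from h import *
from station import ctrl
s=ctrl.sense(); T=tool(np.radians(-70),np.radians(30)); p=np.array([.4161,.4003,.030])
delta(s,p-.09*T[:,2],T); delta(s,p,T)
E
```

```text
dp [-0.0501 -0.0043  0.0918] rot [ 1.10e-03  5.23e-01 -5.00e-04]
dp [-0.0052 -0.0044  0.1698] rot [ 1.10e-03  5.23e-01 -5.00e-04]
```

```bash
python3 -m handwheel '[{"dp":[-0.01,-0.001,0.02],"rot":[0,0.11,0]},{"dp":[-0.02,-0.002,0.04],"rot":[0,0.22,0]},{"dp":[-0.03,-0.003,0.06],"rot":[0,0.33,0]},{"dp":[-0.04,-0.004,0.08],"rot":[0,0.44,0]},{"dp":[-0.05,-0.0044,0.092],"rot":[0,0.523,0]},{"dp":[-0.05,-0.0044,0.092],"rot":[0,0.523,0]},{"dp":[-0.039,-0.0044,0.111],"rot":[0,0.523,0]},{"dp":[-0.028,-0.0044,0.131],"rot":[0,0.523,0]},{"dp":[-0.017,-0.0044,0.15],"rot":[0,0.523,0]},{"dp":[-0.009,-0.0044,0.163],"rot":[0,0.523,0]},{"dp":[-0.0052,-0.0044,0.170],"rot":[0,0.523,0]},{"dp":[-0.0052,-0.0044,0.170],"rot":[0,0.523,0]}]' 1 30
python3 - <<'E'
from h import *
from station import ctrl
s=ctrl.sense(); T=tool(np.radians(-70),np.radians(30)); delta(s,np.array([.4161,.4003,.030]),T); print(np.round(s['q'],3))
c=ctrl.camera('wrist'); cv2.imwrite('pics/w2.png',c['frame'][:,:,::-1])
E
```

```text
time_s: 2.15
tcp_pos: [0.4153, 0.4006, 0.0293]
tcp_rot: [0.792, -0.553, 0.212, 0.149]
ft_force: [-0.1, -0.5, -0.1]
width: 0.0852
grip_force: 0.0
dp [ 0.0009 -0.0007 -0.0003] rot [ 0.0012 -0.0008  0.0025]
[ 1.282  0.607 -0.41   0.357 -1.018 -1.191]
```

View pics/w2.png

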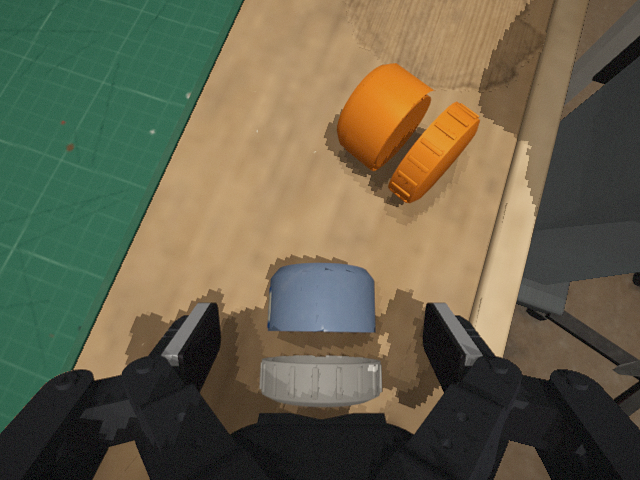

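The jar is centred between the pads, body (322,300) and lid (321,380). Closing now.

```bash
python3 -m handwheel '[{"dp":[0,0,0],"rot":[0,0,0]},{"dp":[0,0,0],"rot":[0,0,0]},{"dp":[0,0,0],"rot":[0,0,0]},{"dp":[0,0,0],"rot":[0,0,0]},{"dp":[0,0,0],"rot":[0,0,0]},{"dp":[0,0,0],"rot":[0,0,0]},{"dp":[0,0,0],"rot":[0,0,0]},{"dp":[0,0,0],"rot":[0,0,0]},{"dp":[0,0,0],"rot":[0,0,0]},{"dp":[0,0,0],"rot":[0,0,0]}]' 0.3 40
python3 - <<'E'
from h import *
from station import ctrl
c=ctrl.camera('wrist'); cv2.imwrite('pics/w3.png',c['frame'][200:,100:540,::-1])
s=ctrl.sense(); print(s['width'],s['grip_force'])
E
```

```text
time_s: 3.03
tcp_pos: [0.4159, 0.4022, 0.0313]
tcp_rot: [0.791, -0.554, 0.212, 0.148]
ft_force: [-2.8, 1.5, 6.3]
width: 0.043
grip_force: 39.7
0.042635149467196085 39.745604193303734
```

View pics/w3.png

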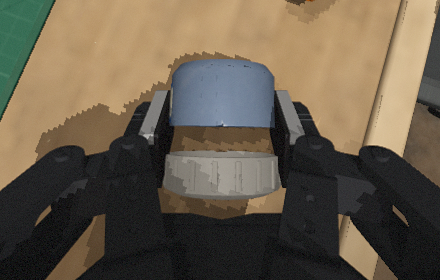

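```bash
python3 - <<'E'
from h import *
from station import ctrl
c=ctrl.camera('wrist'); s=ctrl.sense()
for uv,z in [([320,399],.0455),([320,384],.0455),([322,258],.004),([261,380],.024),([379,380],.024),([270,300],.0215),([375,300],.0215)]: print(uv,ray(c,uv,z)[0].round(4))
R=Ro.from_quat(s['tcp_rot']).as_matrix(); p=s['tcp_pos']
jc=np.array([.4155,.4017,.0215]); u=np.array([-.342,.94,0])
print('jar in tool',R.T@(jc-p),'u',R.T@u, 'up in tool',R.T@[0,0,1])
p1=p+[0,0,.15]
for f in np.linspace(.125,1,8):
    T=tool(np.radians(-70-30*f),np.radians(30-90*f)); P=p1+f*(np.array([.478,.12,.2])-p1); delta(s,P,T)
E
```

```text
[320, 399] [0.4101 0.423  0.0455]
[320, 384] [0.4118 0.4185 0.0455]
[322, 258] [0.4285 0.3706 0.004 ]
[261, 380] [0.4335 0.4289 0.024 ]
[379, 380] [0.3887 0.4125 0.024 ]
[270, 300] [0.4423 0.3981 0.0215]
[375, 300] [0.3998 0.3825 0.0215]
jar in tool [-0.0045756   0.00057325  0.00863987] u [-8.67016632e-01 -7.92500240e-04 -4.98844197e-01] up in tool [ 0.49870418 -0.00102382 -0.86677165]
dp [ 0.107   0.0046 -0.1142] rot [-0.0282 -0.1947  0.0599]
dp [ 0.1392  0.0094 -0.0984] rot [-0.0434 -0.3906  0.1251]
dp [ 0.1714  0.0142 -0.0826] rot [-0.0462 -0.5855  0.1945]
dp [ 0.2036  0.019  -0.0667] rot [-0.036  -0.7792  0.2669]
dp [ 0.2358  0.0238 -0.0509] rot [-0.012  -0.971   0.3411]
dp [ 0.268   0.0286 -0.0351] rot [ 0.0265 -1.1605  0.4159]
dp [ 0.3002  0.0334 -0.0193] rot [ 0.0801 -1.3469  0.4898]
dp [ 0.3324  0.0382 -0.0035] rot [ 0.1497 -1.5297  0.5613]
```

```bash
python3 -m handwheel '[{"dp":[0.008,0,-0.013],"rot":[0,0,0]},{"dp":[0.023,0,-0.039],"rot":[0,0,0]},{"dp":[0.038,0,-0.065],"rot":[0,0,0]},{"dp":[0.053,0,-0.091],"rot":[0,0,0]},{"dp":[0.068,0,-0.117],"rot":[0,0,0]},{"dp":[0.075,0,-0.13],"rot":[0,0,0]},{"dp":[0.091,0.002,-0.122],"rot":[-0.014,-0.097,0.03]},{"dp":[0.107,0.005,-0.114],"rot":[-0.028,-0.195,0.06]},{"dp":[0.123,0.007,-0.106],"rot":[-0.036,-0.293,0.093]},{"dp":[0.139,0.009,-0.098],"rot":[-0.043,-0.39,0.125]},{"dp":[0.155,0.012,-0.09],"rot":[-0.045,-0.488,0.16]},{"dp":[0.171,0.014,-0.083],"rot":[-0.046,-0.585,0.194]}]'
python3 - <<'E'
from h import *
from station import ctrl
s=ctrl.sense(); print(np.round(s['q'],3),s['width'])
p=s['tcp_pos']
for f in np.linspace(.2,1,5):
    T=tool(np.radians(-81-19*f),np.radians(-4-56*f)); delta(s,p+f*(np.array([.478,.12,.2])-p),T)
E
```

```text
time_s: 4.13
tcp_pos: [0.4392, 0.2958, 0.1885]
tcp_rot: [0.758, -0.651, -0.026, -0.023]
ft_force: [0.4, -1.3, -0.4]
width: 0.0432
grip_force: 40.6
[ 0.928  0.158 -0.397 -0.059 -0.967 -0.745] 0.04319942334617336
dp [ 0.0357 -0.0024 -0.0048] rot [ 0.0088 -0.1958  0.06  ]
dp [ 0.0714 -0.0047 -0.0096] rot [ 0.0321 -0.3908  0.1236]
dp [ 0.107  -0.0071 -0.0143] rot [ 0.0683 -0.5849  0.1837]
dp [ 0.1427 -0.0095 -0.0191] rot [ 0.1171 -0.7777  0.2391]
dp [ 0.1784 -0.0119 -0.0239] rot [ 0.1784 -0.9687  0.2883]
```

```bash
python3 -m handwheel '[{"dp":[0.018,-0.001,-0.002],"rot":[0.004,-0.098,0.03]},{"dp":[0.036,-0.002,-0.005],"rot":[0.009,-0.196,0.06]},{"dp":[0.054,-0.004,-0.007],"rot":[0.02,-0.293,0.092]},{"dp":[0.071,-0.005,-0.01],"rot":[0.032,-0.391,0.124]},{"dp":[0.089,-0.006,-0.012],"rot":[0.05,-0.488,0.154]},{"dp":[0.107,-0.007,-0.014],"rot":[0.068,-0.585,0.184]},{"dp":[0.125,-0.008,-0.017],"rot":[0.092,-0.681,0.212]},{"dp":[0.143,-0.009,-0.019],"rot":[0.117,-0.778,0.239]},{"dp":[0.161,-0.011,-0.022],"rot":[0.147,-0.873,0.264]},{"dp":[0.178,-0.012,-0.024],"rot":[0.178,-0.969,0.288]},{"dp":[0.178,-0.012,-0.024],"rot":[0.178,-0.969,0.288]},{"dp":[0.178,-0.012,-0.024],"rot":[0.178,-0.969,0.288]}]'
python3 - <<'E'
from h import *
from station import ctrl
s=ctrl.sense(); print(np.round(s['q'],3),s['width'])
delta(s,[.478,.12,.2],tool(np.radians(-100),np.radians(-60)))
for n in ['top','side']:
    c=ctrl.camera(n); np.savez(n+'4.npz',**c)
a=np.load('top4.npz')['frame'][170:320,260:420]; b=np.load('side4.npz')['frame'][140:290,270:430]
cv2.imwrite('pics/m4.png',np.hstack([cv2.resize(a,(400,375),interpolation=2),cv2.resize(b,(400,375),interpolation=2)])[:,:,::-1])
E
```

```text
time_s: 5.13
tcp_pos: [0.4788, 0.1181, 0.1987]
tcp_rot: [-0.555, 0.666, 0.32, 0.381]
ft_force: [-0.0, 0.4, -0.8]
width: 0.0429
grip_force: 40.7
[-0.213  0.278 -0.315 -1.103 -1.311  0.536] 0.04289981944148176
dp [-0.002   0.0011  0.0009] rot [-0.0022 -0.0058 -0.0057]
```

View pics/m4.png

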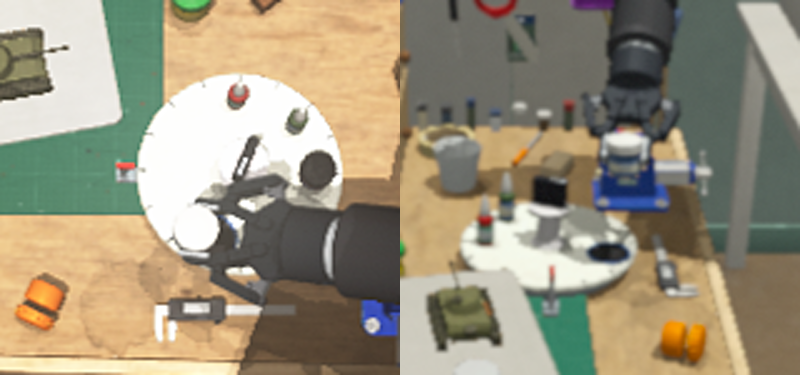

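The jar hangs upright, close to the ring: lid at about (339,261) in the top view and (521,197) in the side view. I'll fit it more exactly.

```bash
python3 - <<'E'
from h import *
from station import ctrl
s=ctrl.sense(); R=Ro.from_quat(s['tcp_rot']).as_matrix(); p=s['tcp_pos']
T0=tool(np.radians(-70),np.radians(30)); p0=np.array([.4159,.4022,.0313])
for jc in ([.4178,.400,.0225],[.4155,.4017,.0215]):
    jt=T0.T@(np.array(jc)-p0); J=p+R@jt; u=R@(T0.T@[-.342,.94,0]); print('pred centre',J,'u',u,'lid top',J+.025*u)
pr=J+.025*u
for n in ['top','side']:
    c=dict(np.load(n+'4.npz')); q=c['R']@pr+c['t']; q=c['camera_matrix']@q; q=q[:2]/q[2]; print(n,'pred px',q)
    x,y=(q.round().astype(int))
    for st,ce,m in blobs(c['frame'],(0,0,150) if n=='side' else (0,0,225),(180,50,255),(x-13,y-13,x+13,y+14),30): print(st,ce)
c=np.load('top4.npz'); g=cv2.resize(c['frame'][235:285,310:370],None,fx=8,fy=8,interpolation=2)
d=np.load('side4.npz'); g2=cv2.resize(d['frame'][175:225,500:545],None,fx=8,fy=8,interpolation=2)
cv2.imwrite('pics/z4.png',np.hstack([g,g2])[:,:,::-1]); print(g.shape,g2.shape)
E
```

```text
pred centre [0.48098379 0.12934457 0.19740135] u [0.00164565 0.00640488 1.0002601 ] lid top [0.48102493 0.12950469 0.22240786]
pred centre [0.4796038  0.13061746 0.19977945] u [0.00164565 0.00640488 1.0002601 ] lid top [0.47964494 0.13077758 0.22478596]
top pred px [335.30757872 260.08080811]
[322, 247, 26, 24, 470] [333.5 257.8]
side pred px [359.60215908 194.84232518]
[351, 193, 18, 11, 122] [360.1 196.5]
(400, 480, 3) (400, 360, 3)
```

View pics/z4.png

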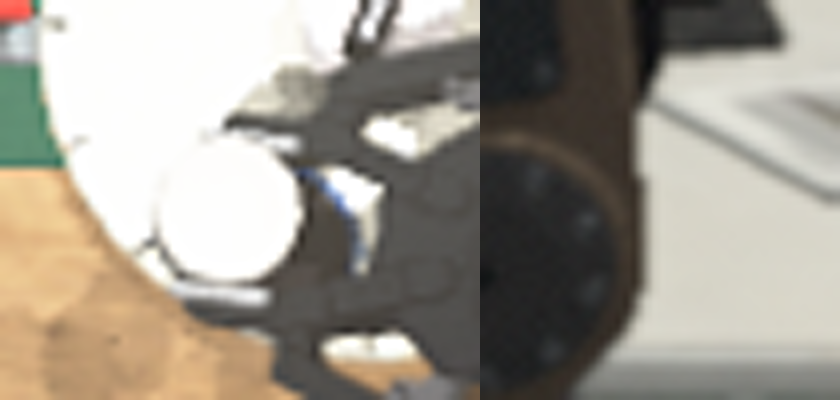

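```bash
python3 - <<'E'
from h import *
c=dict(np.load('top4.npz')); f=c['frame']
for z in (.2215,.2235): print(ray(c,[[338.2,260.7],[338.6,261.1]],z).round(4))
d=dict(np.load('side4.npz'))
# side rays at lid height
print('side lid centre', ray(d,[[359.6,195],[359.6,198]],.222).round(4))
E
```

```text
[[0.4787 0.1232 0.2215]
 [0.4777 0.1221 0.2215]]
[[0.4784 0.1233 0.2235]
 [0.4774 0.1222 0.2235]]
side lid centre [[0.4791 0.1257 0.222 ]
 [0.481  0.1496 0.222 ]]
```

```bash
python3 - <<'E'
from h import *
from station import ctrl
w3=cv2.imread('pics/w3.png')[:,:,::-1]; F=np.zeros((480,640,3),np.uint8); F[200:,100:540]=w3
c=ctrl.camera('wrist'); np.savez('w5.npz',**c); cv2.imwrite('pics/w5.png',c['frame'][:,:,::-1])
for f in (F,c['frame']):
    for nm,lo,hi in [('body',(95,50,30),(130,255,255)),('lid',(0,0,90),(180,45,255))]:
        for st,ce,m in blobs(f,lo,hi,(255,240,390,410),300):
            rows=[(int(k),np.nonzero(m[:,k])[0][[0,-1]].tolist()) for k in (280,300,320,340,360) if m[:,k].any()]
            print(nm,st,ce,rows)
    print()
E
```

```text
body [269, 259, 106, 69, 6449] [322.7 294.3] [(280, [266, 324]), (300, [260, 325]), (320, [259, 326]), (340, [260, 326]), (360, [264, 326])]
lid [263, 351, 118, 49, 5075] [321.3 374. ] [(280, [351, 394]), (300, [351, 397]), (320, [352, 398]), (340, [351, 398]), (360, [353, 396])]

body [269, 259, 106, 70, 6176] [322.5 294.3] [(280, [264, 324]), (300, [260, 325]), (320, [260, 326]), (340, [261, 326]), (360, [265, 326])]
lid [319, 253, 71, 22, 670] [365.7 261.6] [(320, [255, 259]), (340, [254, 260]), (360, [259, 263])]
lid [258, 325, 123, 80, 6645] [314.3 369.4] [(280, [325, 403]), (300, [326, 404]), (320, [327, 399]), (340, [351, 399]), (360, [352, 397])]
```

```bash
python3 - <<'E'
from h import *
from station import ctrl
c=dict(np.load('w5.npz')); K=c['camera_matrix']; s=ctrl.sense(); R=Ro.from_quat(s['tcp_rot']).as_matrix(); p=s['tcp_pos']
print(K[0,0])
for nm,cc,w,d,r in [('lid',(321,376),118,.048,.024),('body',(322,293),106,.043,.0215)]:
    x=(np.array(cc)-K[:2,2])/K[0,0]
    D=K[0,0]*d/w
    print(nm,D,'world',c['R'].T@(np.array([x[0]*D,x[1]*D,D])-c['t']))
print('tcp',p)
# expected pixels of predicted jar points, two hypotheses for the axis position
Kp=lambda X:(lambda q:(q[:2]/q[2]).round(1))(K@(c['R']@X+c['t']))
for C in ([.4803,.1300,.1985],[.4785,.1235,.1985],[.4785,.1265,.1985]):
    C=np.array(C); h=np.array([np.cos(np.radians(80)),np.sin(np.radians(80)),0])
    print(C,'lidend near',Kp(C+[0,0,.025]-.024*h),'lid far low',Kp(C+[0,0,.011]+.024*h),'lid near low',Kp(C+[0,0,.011]-.024*h),'base far',Kp(C-[0,0,.025]+.0215*h),'base near',Kp(C-[0,0,.025]-.0215*h))
E
```

```text
351.2772654688837
lid 0.14289244697039336 world [0.48090294 0.12993885 0.21804884]
body 0.14249926806756602 world [0.47916025 0.12230134 0.18514017]
tcp [0.47828842 0.12176609 0.2006251 ]
[0.4803 0.13   0.1985] lidend near [322.9 404.7] lid far low [322.2 349. ] lid near low [322.8 361. ] base far [322.2 273.3] base near [322.7 259.1]
[0.4785 0.1235 0.1985] lidend near [325.  409.8] lid far low [323.7 350.2] lid near low [324.9 363.4] base far [323.6 271.6] base near [324.6 256. ]
[0.4785 0.1265 0.1985] lidend near [326.5 407.5] lid far low [324.7 349.7] lid near low [326.4 362.3] base far [324.6 272.4] base near [326.  257.4]
```

```bash
python3 - <<'E'
from h import *
from station import ctrl
for i in range(4): ctrl.camera('top'); print(ctrl.sense()['tcp_pos'].round(4))
s=ctrl.sense(); R=Ro.from_quat(s['tcp_rot']).as_matrix()
print(R.T@[.0115,-.028,0],R.T@[.0115,-.028,-.12],R.T@[0,0,-.01])
E
```

```text
[0.4781 0.1223 0.2009]
[0.478  0.1226 0.201 ]
[0.478  0.1227 0.201 ]
[0.4779 0.1226 0.2009]
[ 0.01298339 -0.01605889 -0.02213129] [ 0.11654088 -0.01588826  0.03849723] [8.62979101e-03 1.42188503e-05 5.05237618e-03]
```

```bash
python3 -m handwheel '[{"dp":[0.004,-0.005,-0.007],"rot":[0,0,0]},{"dp":[0.009,-0.011,-0.015],"rot":[0,0,0]},{"dp":[0.013,-0.0165,-0.023],"rot":[0,0,0]},{"dp":[0.03,-0.0165,-0.013],"rot":[0,0,0]},{"dp":[0.047,-0.0165,-0.003],"rot":[0,0,0]},{"dp":[0.064,-0.0165,0.007],"rot":[0,0,0]},{"dp":[0.081,-0.0165,0.017],"rot":[0,0,0]},{"dp":[0.098,-0.0165,0.027],"rot":[0,0,0]},{"dp":[0.108,-0.0165,0.033],"rot":[0,0,0]},{"dp":[0.116,-0.0165,0.038],"rot":[0,0,0]},{"dp":[0.116,-0.0165,0.038],"rot":[0,0,0]},{"dp":[0.116,-0.0165,0.038],"rot":[0,0,0]}]'
python3 - <<'E'
from h import *
from station import ctrl
for i in range(5): c=ctrl.camera('top')
s=ctrl.sense(); print(s['tcp_pos'],s['ft_force'],np.round(s['q'],3)); np.savez('top6.npz',**c); d=ctrl.camera('side'); np.savez('side6.npz',**d)
proj=lambda c,X:(lambda q:q[:2]/q[2])(c['camera_matrix']@(c['R']@np.array(X)+c['t']))
z=.050+.05 # lid top height guess
q=proj(c,[.4904,.0985,z]); print('want px',q)
f=c['frame']; g=cv2.cvtColor(f,cv2.COLOR_RGB2GRAY); x,y=q.round().astype(int)
h1=cv2.resize(f[y-25:y+25,x-30:x+30],None,fx=8,fy=8,interpolation=2)
qs=proj(d,[.4904,.0985,z-.025]); print('side want',qs); x2,y2=qs.round().astype(int)
h2=cv2.resize(d['frame'][y2-25:y2+25,x2-22:x2+23],None,fx=8,fy=8,interpolation=2)
cv2.circle(h1,(int((q[0]-x+30.5)*8),int((q[1]-y+25.5)*8)),3,(255,0,0),-1)
cv2.imwrite('pics/z6.png',np.hstack([h1,h2])[:,:,::-1]); print(x,y,x2,y2)
G=cv2.GaussianBlur(cv2.resize(g[y-25:y+25,x-30:x+30],None,fx=8,fy=8,interpolation=2),(9,9),0)
print(cv2.HoughCircles(G,cv2.HOUGH_GRADIENT,1.5,40,param1=60,param2=20,minRadius=62,maxRadius=76))
E
```

```text
time_s: 6.48
tcp_pos: [0.4903, 0.0926, 0.0808]
tcp_rot: [-0.558, 0.664, 0.321, 0.381]
ft_force: [0.6, 0.2, -1.0]
width: 0.0429
grip_force: 40.7
[0.49045315 0.0928222  0.08188473] [ 0.69720167  0.73597132 -0.6364679 ] [-0.272  0.519 -0.323 -1.136 -1.244  0.798]
want px [345.22873674 262.60712952]
side want [353.60816142 230.73048996]
345 263 354 231
[[[243.75 198.75  68.45]
  [224.25 239.25  75.05]
  [299.25  51.75  64.4 ]
  [374.25 194.25  63.35]]]
```

View pics/z6.png

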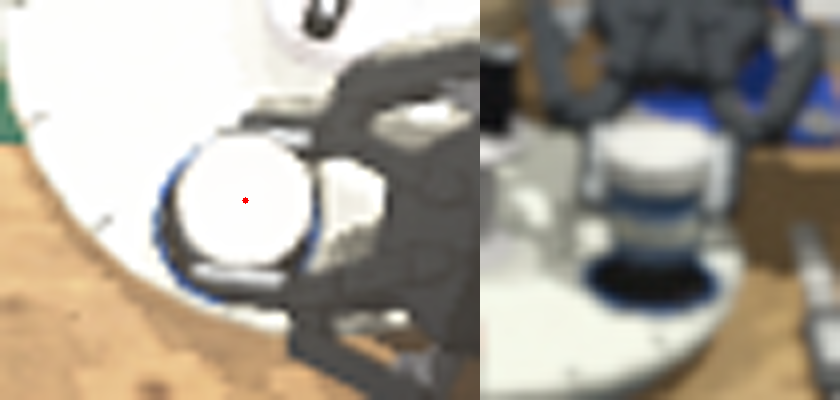

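The last picture shows the lid centred on the wanted point (244,199 against 246,201 in the 8x crop). The side view puts the base about 19 mm above the disc. Lowering.

```bash
python3 -m handwheel '[{"dp":[0.004,0,0.0023],"rot":[0,0,0]},{"dp":[0.008,0,0.0046],"rot":[0,0,0]},{"dp":[0.012,0,0.007],"rot":[0,0,0]},{"dp":[0.0147,0,0.0086],"rot":[0,0,0]},{"dp":[0.0147,0,0.0086],"rot":[0,0,0]},{"dp":[0.0147,0,0.0086],"rot":[0,0,0]},{"dp":[0.0147,0,0.0086],"rot":[0,0,0]}]'; python3 -m handwheel '[{"dp":[0.0009,0,0.0005],"rot":[0,0,0]},{"dp":[0.0017,0,0.001],"rot":[0,0,0]},{"dp":[0.0017,0,0.001],"rot":[0,0,0]},{"dp":[0.0017,0,0.001],"rot":[0,0,0]},{"dp":[0.0017,0,0.001],"rot":[0,0,0]}]'
```

```text
time_s: 7.37
tcp_pos: [0.49, 0.0929, 0.0637]
tcp_rot: [-0.558, 0.664, 0.32, 0.381]
ft_force: [0.1, -0.0, -0.3]
width: 0.0431
grip_force: 40.7
time_s: 7.78
tcp_pos: [0.4901, 0.0929, 0.0619]
tcp_rot: [-0.558, 0.664, 0.32, 0.381]
ft_force: [-0.1, -0.4, -0.6]
width: 0.0434
grip_force: 40.7
```

```bash
for i in 1 2; do python3 -m handwheel '[{"dp":[0.0009,0,0.0005],"rot":[0,0,0]},{"dp":[0.0009,0,0.0005],"rot":[0,0,0]},{"dp":[0.0009,0,0.0005],"rot":[0,0,0]},{"dp":[0.0009,0,0.0005],"rot":[0,0,0]}]' | egrep 'pos|ft'; done
```

```text
tcp_pos: [0.4902, 0.093, 0.0612]
ft_force: [0.3, 0.3, 3.8]
tcp_pos: [0.4902, 0.0933, 0.0609]
ft_force: [-0.5, -0.0, 9.9]
```

```bash
python3 -m handwheel '[{"dp":[-0.0009,0,-0.0005],"rot":[0,0,0]},{"dp":[-0.0009,0,-0.0005],"rot":[0,0,0]},{"dp":[-0.0009,0,-0.0005],"rot":[0,0,0]}]' 0.55; python3 -m handwheel '[{"dp":[0,0,0],"rot":[0,0,0]},{"dp":[0,0,0],"rot":[0,0,0]},{"dp":[0,0,0],"rot":[0,0,0]},{"dp":[0,0,0],"rot":[0,0,0]}]' 0.75
python3 - <<'E'
from h import *
from station import ctrl
c=ctrl.camera('top'); d=ctrl.camera('side'); s=ctrl.sense(); print(s['width'],s['ft_force'])
proj=lambda c,X:(lambda q:q[:2]/q[2])(c['camera_matrix']@(c['R']@np.array(X)+c['t']))
q=proj(c,[.4904,.0985,.083]); x,y=q.round().astype(int); g=cv2.cvtColor(c['frame'],cv2.COLOR_RGB2GRAY)
G=cv2.GaussianBlur(cv2.resize(g[y-25:y+25,x-30:x+30],None,fx=8,fy=8,interpolation=2),(9,9),0)
h=cv2.HoughCircles(G,cv2.HOUGH_GRADIENT,1.5,40,param1=60,param2=20,minRadius=62,maxRadius=76)[0]
print('want',((q[0]-x+30.5)*8),((q[1]-y+25.5)*8),h[:2], [ray(c,[k[0]/8-30.5+x,k[1]/8-25.5+y],.083)[0].round(4) for k in h[:2]])
q=proj(d,[.4904,.0985,.083]);qb=proj(d,[.4904,.0985,.033]);print('side want lid top',q,'base',qb)
for st,ce,m in blobs(d['frame'],(95,60,30),(130,255,255),(335,215,375,265),6): print(st,ce)
cv2.imwrite('pics/z7.png',np.hstack([cv2.resize(c['frame'][y-25:y+25,x-30:x+30],None,fx=8,fy=8,interpolation=2),cv2.resize(d['frame'][215:265,331:376],None,fx=8,fy=8,interpolation=2)])[:,:,::-1])
E
```

```text
time_s: 8.7
tcp_pos: [0.4899, 0.0928, 0.0606]
tcp_rot: [-0.558, 0.664, 0.32, 0.381]
ft_force: [0.3, -0.1, 0.5]
width: 0.0472
grip_force: 0.0
time_s: 9.03
tcp_pos: [0.4895, 0.0929, 0.0606]
tcp_rot: [-0.558, 0.664, 0.321, 0.38]
ft_force: [-2.4, -0.5, -0.5]
width: 0.0639
grip_force: 0.0
0.06414760422283894 [-2.53444759  0.23268722 -1.33795066]
want 243.23779093287476 207.0308594037333 [[237.75 210.75  65.15]
 [305.25 216.75  73.4 ]] [array([0.489 , 0.1005, 0.083 ]), array([0.4874, 0.076 , 0.083 ])]
side want lid top [353.71066902 228.68878024] base [353.07771486 241.29573448]
[365, 216, 7, 9, 44] [367.7 220.2]
[349, 221, 14, 4, 37] [355.9 222.9]
[349, 236, 10, 3, 18] [353.1 237.1]
[345, 240, 17, 5, 31] [353.7 242.5]
```

```bash
python3 -m handwheel '[{"dp":[0,0,0],"rot":[0,0,0]},{"dp":[0,0,0],"rot":[0,0,0]},{"dp":[0,0,-0.008],"rot":[0,0,0]},{"dp":[0,0,-0.02],"rot":[0,0,0]}]' 0.7;  python3 - <<'E'
from h import *
from station import ctrl
s=ctrl.sense(); p=s['tcp_pos']; R=Ro.from_quat(s['tcp_rot']).as_matrix(); print(np.round(s['q'],3))
b=p-.09*R[:,2]; e=np.array([.5716,.0662,.22]); Te=tool(-.378,0)
rv=Ro.from_matrix(R.T@Te).as_rotvec(); print(rv,np.linalg.norm(rv), 'back at',b)
for f in (1/6,.333,.5,.667,.833,1): print((R.T@(b+f*(e-b)-p)).round(3),(rv*f).round(3))
E
```

```text
time_s: 9.47
tcp_pos: [0.4869, 0.0758, 0.0711]
tcp_rot: [-0.558, 0.664, 0.321, 0.381]
ft_force: [0.1, 0.6, 0.2]
width: 0.0597
grip_force: 0.0
[-0.302  0.546 -0.319 -1.121 -1.255  0.826]
[-0.70593513  0.87009481 -1.23198629] 1.6652926443855367 back at [ 0.47365625 -0.00072028  0.11648969]
[-0.022 -0.014 -0.087] [-0.118  0.145 -0.205]
[-0.044 -0.028 -0.084] [-0.235  0.29  -0.41 ]
[-0.066 -0.042 -0.08 ] [-0.353  0.435 -0.616]
[-0.087 -0.057 -0.077] [-0.471  0.58  -0.822]
[-0.109 -0.071 -0.074] [-0.588  0.725 -1.026]
[-0.131 -0.085 -0.071] [-0.706  0.87  -1.232]
```

```bash
python3 -m handwheel '[{"dp":[0,0,-0.02],"rot":[0,0,0]},{"dp":[0,0,-0.045],"rot":[0,0,0]},{"dp":[0,0,-0.07],"rot":[0,0,0]},{"dp":[0,0,-0.09],"rot":[0,0,0]},{"dp":[-0.022,0,-0.103],"rot":[0,0,0]},{"dp":[-0.043,0,-0.115],"rot":[0,0,0]},{"dp":[-0.065,0,-0.128],"rot":[0,0,0]},{"dp":[-0.086,0,-0.141],"rot":[0,0,0]},{"dp":[-0.086,0,-0.141],"rot":[0,0,0]}]';  python3 - <<'E'
from h import *
from station import ctrl
c=ctrl.camera('top'); np.savez('top8.npz',**c)
s=ctrl.sense(); p=s['tcp_pos']; R=Ro.from_quat(s['tcp_rot']).as_matrix(); print(np.round(s['q'],3))
g=cv2.cvtColor(c['frame'],cv2.COLOR_RGB2GRAY); x,y=345,264
G=cv2.GaussianBlur(cv2.resize(g[y-25:y+25,x-30:x+30],None,fx=8,fy=8,interpolation=2),(9,9),0)
h=cv2.HoughCircles(G,cv2.HOUGH_GRADIENT,1.5,40,param1=60,param2=20,minRadius=62,maxRadius=76)[0]
print([ray(c,[k[0]/8-30.5+x,k[1]/8-25.5+y],.083)[0].round(4) for k in h[:2]])
for st,ce,m in blobs(c['frame'],(0,0,0),(180,255,60),(340,215,378,255),8): print(st,ce,cv2.fitLine(np.argwhere(m)[:,::-1].astype(np.float32),cv2.DIST_L2,0,.01,.01).ravel(),ray(c,ce,.133)[0])
e=np.array([.5716,.0662,.22]); Te=tool(-.378,0)
rv=Ro.from_matrix(R.T@Te).as_rotvec(); print(rv,np.linalg.norm(rv))
for f in np.arange(1,15)/14: print((R.T@(f*(e-p))).round(3),(rv*f).round(3))
E
```

```text
time_s: 10.22
tcp_pos: [0.4748, -0.0031, 0.2214]
tcp_rot: [-0.56, 0.663, 0.317, 0.382]
ft_force: [1.5, 0.1, 0.0]
width: 0.0598
grip_force: 0.0
[-0.418  0.317 -0.211 -0.997 -1.493  0.578]
[array([0.4882, 0.1032, 0.083 ]), array([0.5015, 0.1409, 0.083 ])]
[-0.70990838  0.8628474  -1.22999098] 1.6617320348918585
[-0.003 -0.006  0.005] [-0.051  0.062 -0.088]
[-0.006 -0.012  0.01 ] [-0.101  0.123 -0.176]
[-0.009 -0.018  0.016] [-0.152  0.185 -0.264]
[-0.012 -0.024  0.021] [-0.203  0.247 -0.351]
[-0.015 -0.03   0.026] [-0.254  0.308 -0.439]
[-0.018 -0.036  0.031] [-0.304  0.37  -0.527]
[-0.021 -0.042  0.036] [-0.355  0.431 -0.615]
[-0.025 -0.048  0.042] [-0.406  0.493 -0.703]
[-0.028 -0.054  0.047] [-0.456  0.555 -0.791]
[-0.031 -0.06   0.052] [-0.507  0.616 -0.879]
[-0.034 -0.066  0.057] [-0.558  0.678 -0.966]
[-0.037 -0.072  0.063] [-0.608  0.74  -1.054]
[-0.04  -0.078  0.068] [-0.659  0.801 -1.142]
[-0.043 -0.084  0.073] [-0.71   0.863 -1.23 ]
```

```bash
python3 -m handwheel '[{"dp":[-0.003,-0.006,0.005],"rot":[-0.051,0.062,-0.088]},{"dp":[-0.006,-0.012,0.01],"rot":[-0.101,0.123,-0.176]},{"dp":[-0.009,-0.018,0.016],"rot":[-0.152,0.185,-0.264]},{"dp":[-0.012,-0.024,0.021],"rot":[-0.203,0.247,-0.351]},{"dp":[-0.015,-0.03,0.026],"rot":[-0.254,0.308,-0.439]},{"dp":[-0.018,-0.036,0.031],"rot":[-0.304,0.37,-0.527]},{"dp":[-0.021,-0.042,0.036],"rot":[-0.355,0.431,-0.615]},{"dp":[-0.025,-0.048,0.042],"rot":[-0.406,0.493,-0.703]},{"dp":[-0.028,-0.054,0.047],"rot":[-0.456,0.555,-0.791]},{"dp":[-0.031,-0.06,0.052],"rot":[-0.507,0.616,-0.879]},{"dp":[-0.034,-0.066,0.057],"rot":[-0.558,0.678,-0.966]},{"dp":[-0.037,-0.072,0.063],"rot":[-0.608,0.74,-1.054]}]' 0.6 && python3 - <<'E'
from h import *
from station import ctrl
s=ctrl.sense(); print(np.round(s['q'],3)); delta(s,[.5716,.0662,.22],tool(-.378,0))
E
```

```text
time_s: 11.27
tcp_pos: [0.558, 0.0581, 0.2168]
tcp_rot: [0.959, -0.271, -0.053, -0.06]
ft_force: [0.4, -1.2, -1.0]
width: 0.0515
grip_force: 0.0
[ 0.343  0.237 -0.185 -0.173 -1.17   0.747]
dp [ 0.0069 -0.0143 -0.0029] rot [-0.0991  0.1264 -0.1718]
```

```bash
python3 -m handwheel '[{"dp":[0.003,-0.007,-0.0015],"rot":[-0.05,0.063,-0.086]},{"dp":[0.007,-0.0143,-0.003],"rot":[-0.1,0.126,-0.172]},{"dp":[0.007,-0.0143,-0.003],"rot":[-0.1,0.126,-0.172]},{"dp":[0.007,-0.0143,-0.003],"rot":[-0.1,0.126,-0.172]}]' && python3 - <<'E'
from h import *
from station import ctrl
c=ctrl.camera('wrist'); np.savez('w9.npz',**c); cv2.imwrite('pics/w9.png',c['frame'][:,:,::-1]); t=ctrl.camera('top'); np.savez('top9.npz',**t)
s=ctrl.sense(); delta(s,[.5716,.0662,.22],tool(-.378,0)); print(-c['R'].T@c['t'])
proj=lambda c,X:(lambda q:q[:2]/q[2])(c['camera_matrix']@(c['R']@np.array(X)+c['t']))
print('ring wr',proj(c,[.4904,.0985,.036]),'knob wr',proj(c,[.5716,.0662,.133]),'ring top',proj(t,[.4904,.0985,.036]),'lid top',proj(t,[.4904,.0985,.083]))
for n,i in (('wr',c),('top',t)):
    for st,ce,m in blobs(i['frame'],(95,70,20),(130,255,255),None if n=='wr' else (325,245,370,285),10): print(n,'blue',st,ce)
for st,ce,m in blobs(c['frame'],(0,0,0),(180,255,70),None,150): print('dark',st,ce,cv2.minAreaRect(np.argwhere(m)[:,::-1].astype(np.float32)))
E
```

```text
time_s: 11.6
tcp_pos: [0.57, 0.0668, 0.2193]
tcp_rot: [0.982, -0.189, -0.003, -0.001]
ft_force: [-0.4, 0.1, 0.4]
width: 0.0515
grip_force: 0.0
dp [ 0.0009 -0.0007 -0.0005] rot [-0.002   0.0055 -0.0059]
[0.64338704 0.03848291 0.34002008]
ring wr [322.91472448 303.75305197] knob wr [323.3190856  253.96448276] ring top [344.05137162 265.41135608] lid top [344.90472387 263.37885743]
wr blue [494, 181, 146, 152, 12536] [567.4 253.7]
wr blue [330, 273, 23, 47, 173] [344.7 292.8]
wr blue [288, 274, 22, 42, 164] [294.9 291.2]
wr blue [300, 284, 23, 9, 30] [311.2 286.7]
wr blue [328, 291, 11, 5, 15] [332.7 292.5]
wr blue [297, 292, 42, 13, 184] [317.9 296.9]
wr blue [574, 344, 60, 20, 380] [607.4 355.6]
dark [356, 96, 35, 36, 521] [369.7 114.6] ((373.0, 113.5), (35.0, 34.0), 90.0)
dark [396, 152, 65, 58, 2832] [428.1 178.9] ((428.0, 180.5), (57.0, 64.0), 90.0)
dark [494, 181, 104, 126, 447] [529.1 222.9] ((529.6065063476562, 226.5462646484375), (63.285057067871094, 148.6606903076172), 33.476280212402344)
dark [290, 197, 60, 119, 2747] [320.4 259.2] ((319.5, 256.0), (118.0, 59.0), 90.0)
dark [532, 201, 108, 131, 5544] [581.9 254.5] ((594.1188354492188, 264.5115661621094), (130.39344787597656, 106.50818634033203), 79.61113739013672)
dark [615, 278, 25, 18, 169] [629.9 286.9] ((628.89501953125, 288.5640869140625), (15.331335067749023, 24.995445251464844), 72.6459732055664)
dark [0, 292, 640, 188, 64784] [348.7 417.5] ((319.5, 385.5), (187.0, 639.0), 90.0)
dark [332, 335, 35, 19, 167] [350.6 341.9] ((349.7571105957031, 342.9197692871094), (34.13209915161133, 17.227188110351562), 5.04245138168335)
dark [617, 354, 23, 14, 189] [628.7 361.1] ((628.8076782226562, 359.9615173339844), (22.749473571777344, 11.374736785888672), 11.309932708740234)
```

```bash
python3 - <<'E'
from h import *
c=dict(np.load('w9.npz')); f=c['frame']; t=dict(np.load('top8.npz'))
b=[b for b in blobs(f,(0,0,0),(180,255,70),(285,190,356,330),150)]
for st,ce,m in b:
    print(st,[(r,np.nonzero(m[r])[0][[0,-1]].tolist()) for r in range(195,330,8) if m[r].any()])
h=cv2.cvtColor(f,cv2.COLOR_RGB2HSV); m=cv2.inRange(h,(95,70,20),(130,255,255))
for r in range(268,330,3): 
    x=np.nonzero(m[r,280:360])[0]+280
    if len(x): print(r,x.tolist())
m=cv2.inRange(cv2.cvtColor(t['frame'],cv2.COLOR_RGB2HSV),(95,50,20),(130,255,255))[245:285,325:370]
print('top8 blue',(np.argwhere(m)[:,::-1]+[325,245]).tolist())
gy=cv2.cvtColor(t['frame'],cv2.COLOR_RGB2GRAY)[250:282,328:362]
for r in gy: print(' '.join('%3d'%v for v in r))
E
```

```text
[290, 197, 60, 119, 2747] [(203, [310, 329]), (211, [309, 330]), (219, [309, 329]), (227, [309, 329]), (235, [309, 329]), (243, [309, 330]), (251, [309, 330]), (259, [309, 330]), (267, [309, 330]), (275, [305, 330]), (283, [294, 341]), (291, [290, 347]), (299, [291, 349]), (307, [293, 348]), (315, [345, 345])]
274 [307, 308, 309, 330, 331, 332]
277 [301, 302, 303, 304, 305, 306, 307, 308, 332, 333, 334, 335, 336, 337, 338, 339]
280 [298, 299, 300, 301, 302, 304, 338, 339, 340, 341, 342]
283 [294, 295, 296, 297, 298, 299, 337, 341, 342, 343, 344, 345, 346]
286 [292, 293, 294, 295, 307, 309, 310, 311, 312, 313, 314, 324, 344, 345, 346, 347, 348]
289 [291, 292, 293, 304, 305, 325, 330, 346, 347, 348, 349]
292 [289, 290, 291, 292, 300, 301, 314, 315, 316, 317, 318, 319, 320, 321, 322, 323, 326, 328, 331, 332, 333, 334, 335, 348, 349, 350, 351]
295 [289, 290, 291, 306, 307, 308, 309, 310, 311, 312, 313, 314, 315, 316, 317, 318, 319, 320, 321, 322, 323, 324, 325, 326, 327, 329, 332, 333, 338, 349, 350, 351]
298 [288, 289, 290, 302, 303, 304, 305, 306, 307, 308, 309, 310, 311, 325, 326, 327
[... 4435 characters left out ...]
 255 254 254 254 254
199 200 199 199 196 191 191 179 157 159 157 162 178 198 213 218 246 255 255 255 255 255 255 254 254 254 255 245 218 255 254 254 254 254
198 199 200 202 198 195 195 194 188 172 157 158 158 160 165 171 186 208 238 254 255 255 255 255 255 255 255 247 225 255 255 255 255 255
197 199 200 202 199 194 192 195 200 200 200 188 163 165 165 162 160 160 174 194 210 219 222 230 238 238 243 244 237 250 251 246 239 232
193 197 197 197 201 202 200 198 199 200 200 200 191 184 187 178 160 162 162 161 164 171 168 170 176 177 182 190 190 192 192 185 179 176
189 198 198 199 201 205 204 199 200 201 200 201 199 193 183 183 183 185 178 162 163 166 168 167 166 165 164 166 169 168 165 163 174 186
```

The jar stands inside the ring, with the lid about 1.5 mm off the expected pixel in the top view. The knob bar is parallel to the tool and about 1.5 mm off sideways. Descending and gripping.

```bash
python3 -m handwheel '[{"dp":[0,-0.0015,0.015],"rot":[0,0,0]},{"dp":[0.001,-0.0015,0.035],"rot":[0,0,0]},{"dp":[0.001,-0.0015,0.055],"rot":[0,0,0]},{"dp":[0.001,-0.0015,0.075],"rot":[0,0,0]},{"dp":[0.001,-0.0015,0.09],"rot":[0,0,0]},{"dp":[0.001,-0.0015,0.1],"rot":[0,0,0]},{"dp":[0.001,-0.0015,0.1],"rot":[0,0,0]},{"dp":[0.001,-0.0015,0.1],"rot":[0,0,0]}]'; python3 -m handwheel '[{"dp":[0,0,0],"rot":[0,0,0]},{"dp":[0,0,0],"rot":[0,0,0]},{"dp":[0,0,0],"rot":[0,0,0]},{"dp":[0,0,0],"rot":[0,0,0]},{"dp":[0,0,0],"rot":[0,0,0]},{"dp":[0,0,0],"rot":[0,0,0]},{"dp":[0,0,0],"rot":[0,0,0]},{"dp":[0,0,0],"rot":[0,0,0]},{"dp":[0,0,0],"rot":[0,0,0]},{"dp":[0,0,0],"rot":[0,0,0]}]' 0 60; python3 - <<'E'
from h import *
from station import ctrl
s=ctrl.sense(); R=Ro.from_quat(s['tcp_rot']).as_matrix(); print(np.round(s['q'],3),s['width'],s['moment'],np.arctan2(R[1,0],R[0,0]))
E
```

```text
time_s: 12.37
tcp_pos: [0.5722, 0.0668, 0.1197]
tcp_rot: [0.982, -0.191, -0.002, -0.001]
ft_force: [-0.1, -0.7, -0.0]
width: 0.0512
grip_force: 0.0
time_s: 13.2
tcp_pos: [0.5724, 0.0674, 0.1209]
tcp_rot: [0.982, -0.19, -0.001, -0.001]
ft_force: [-0.4, -3.0, 5.9]
width: 0.0133
grip_force: 60.1
[ 0.454  0.319 -0.377 -0.004 -0.875  0.738] 0.013275673777208 [-0.99551571  0.41682974 -0.04243755] -0.3817021416010538
```

```bash
python3 -m handwheel '[{"dp":[0,0,0],"rot":[0,0,0.05]},{"dp":[0,0,0],"rot":[0,0,0.12]},{"dp":[0,0,0],"rot":[0,0,0.19]},{"dp":[0,0,0],"rot":[0,0,0.26]},{"dp":[0,0,0],"rot":[0,0,0.33]},{"dp":[0,0,0],"rot":[0,0,0.4]},{"dp":[0,0,0],"rot":[0,0,0.47]},{"dp":[0,0,0],"rot":[0,0,0.54]},{"dp":[0,0,0],"rot":[0,0,0.61]},{"dp":[0,0,0],"rot":[0,0,0.68]},{"dp":[0,0,0],"rot":[0,0,0.74]},{"dp":[0,0,0],"rot":[0,0,0.785]}]'; python3 - <<'E'
from h import *
from station import ctrl
s=ctrl.sense(); R=Ro.from_quat(s['tcp_rot']).as_matrix(); print(np.round(s['q'],3),s['width'],s['moment'],np.arctan2(R[1,0],R[0,0])+.3817)
E
```

```text
time_s: 14.2
tcp_pos: [0.5742, 0.0692, 0.1209]
tcp_rot: [0.834, -0.552, -0.001, -0.003]
ft_force: [4.7, 3.3, 0.4]
width: 0.0132
grip_force: 59.2
[ 0.455  0.32  -0.375 -0.005 -0.872 -0.05 ] 0.013150795051803619 [ 0.99689152 -1.49723916  0.05840054] -0.7875151757043091
```

```bash
python3 -m handwheel '[{"dp":[0,0,0],"rot":[0,0,0.05]},{"dp":[0,0,0],"rot":[0,0,0.11]},{"dp":[0,0,0],"rot":[0,0,0.17]},{"dp":[0,0,0],"rot":[0,0,0.23]},{"dp":[0,0,0],"rot":[0,0,0.29]},{"dp":[0,0,0],"rot":[0,0,0.35]},{"dp":[0,0,0],"rot":[0,0,0.393]},{"dp":[0,0,0],"rot":[0,0,0.393]},{"dp":[0,0,0],"rot":[0,0,0.393]},{"dp":[0,0,0],"rot":[0,0,0.393]},{"dp":[0,0,0],"rot":[0,0,0.393]},{"dp":[0,0,0],"rot":[0,0,0.393]}]'; python3 - <<'E'
from h import *
from station import ctrl
t=ctrl.camera('top'); w=ctrl.camera('wrist'); s=ctrl.sense(); R=Ro.from_quat(s['tcp_rot']).as_matrix(); print(s['width'],s['moment'],s['grip_force'],np.arctan2(R[1,0],R[0,0])+.3817)
proj=lambda c,X:(lambda q:q[:2]/q[2])(c['camera_matrix']@(c['R']@np.array(X)+c['t']))
ax=np.array([.572,.0667]); r0=np.array([.4904,.0985])-ax
a=-1.178; r=ax+np.array([[np.cos(a),-np.sin(a)],[np.sin(a),np.cos(a)]])@r0; print('ring exp',r,'px',proj(t,[*r,.036]),'lid px',proj(t,[*r,.083]))
cv2.imwrite('pics/top12.png',t['frame'][:,:,::-1])
q=proj(t,[*r,.036]).round().astype(int)
h=cv2.cvtColor(t['frame'],cv2.COLOR_RGB2HSV)[q[1]-13:q[1]+14,q[0]-13:q[0]+14]; m=cv2.inRange(h,(95,50,20),(130,255,255))
pts=np.argwhere(m)[:,::-1]+q-13; 
if len(pts)>5:
    e=cv2.fitEllipse(cv2.convexHull(pts.astype(np.float32))); c=ray(t,e[0],.036)[0]; print('ring meas',e,c,np.arctan2(*r0[::-1])-np.arctan2(*(c[:2]-ax)[::-1]))
g=cv2.cvtColor(t['frame'],cv2.COLOR_RGB2GRAY)[q[1]-14:q[1]+15,q[0]-14:q[0]+15]; print(q)
for r in g: print(' '.join('%3d'%v for v in r))
E
```

```text
time_s: 15.2
tcp_pos: [0.5754, 0.0694, 0.121]
tcp_rot: [0.711, -0.703, -0.001, -0.003]
ft_force: [9.8, 2.3, -3.5]
width: 0.0134
grip_force: 58.8
0.013049432216362122 [ 0.75506628 -3.07807697  0.0172463 ] 58.81717264652252 -1.1769595385313272
ring exp [0.57014389 0.15425772] px [326.05267224 238.81681867] lid px [326.25458994 235.86236065]
ring meas ((327.093017578125, 242.55975341796875), (10.379103660583496, 16.22007179260254), 74.4689712524414) [0.55869223 0.15084949 0.036     ] 1.0423501596425837
[326 239]
240 243 242 245 221  81  62 109 128 123 122 120 119 118 118 115 114 113 114 112 112 110 109 108 107 106 107 105 105
236 243 241 243 236 171  79  86 126 121 119 118 116 115 113 113 112 112 111 108 108 108 107 107 106 105 106 104 102
202 245 241 240 242 211  64  65 105 120 115 114 113 114 112 112 111 109 108 109 106 106 105 105 105 105 103 102 101
180 239 240 238 240 227 131  54  85 116 114 111 112 111 109 107 106 107 106 106 105 105 105 104 103 102 102 102 100
134 201 241 237 238 237 196  70  75 117 112 111 108 108 107 106 107 105 104 105 105 105 101 102 101 101  99  97  95
110 1
[... 2078 characters left out ...]
 151
 74  71  67  63  62  57  50  57  73  79  76  82  86  67  65  73  68  83 121 143 149 148 149 152 154 155 154 150 149
 76  71  68  65  63  58  60  75  98 105 118 141 143 128 120 142 140 141 147 147 147 144 143 146 152 155 153 150 150
 77  73  69  67  62  60  55  99 148 145 145 151 150 143 142 148 150 151 149 147 148 147 145 144 145 148 151 153 150
 78  75  70  68  64  60  54  79 131 150 145 146 147 148 149 149 149 150 150 149 149 150 150 148 145 144 149 152 150
 79  77  70  67  65  61  57  60  83 120 147 147 150 153 153 150 149 150 149 149 148 150 148 150 149 146 149 152 151
 82  78  73  70  66  62  59  53  96 148 151 151 152 142 135 153 151 149 147 147 149 148 147 149 149 147 151 153 150
```

```bash
python3 - <<'E'
from h import *
from station import ctrl
d=ctrl.camera('side'); w=ctrl.camera('wrist'); s=ctrl.sense(); print(s['tcp_pos'],s['ft_force'],s['qd'].round(3) if hasattr(s['qd'],'round') else s['qd'])
proj=lambda c,X:(lambda q:(q[:2]/q[2]).round(1))(c['camera_matrix']@(c['R']@np.array(X)+c['t']))
for n,z in (('base',.033),('lidlow',.069),('lidtop',.083)): print(n,proj(d,[.570,.1545,z]),proj(w,[.570,.1545,z]))
x,y=proj(d,[.570,.1545,.058]).astype(int)
for nm,lo,hi in (('blue',(95,60,20),(130,255,255)),('red',(0,120,80),(8,255,255)),('white',(0,0,170),(180,40,255))):
    for st,ce,m in blobs(d['frame'],lo,hi,(x-25,y-25,x+26,y+35),8): print(nm,st,ce)
h=cv2.cvtColor(d['frame'],cv2.COLOR_RGB2HSV)[y-16:y+18,x-14:x+15]
for k,r in enumerate(h): print(y-16+k,' '.join(('B' if 95<=p[0]<=130 and p[1]>60 else 'R' if p[0]<9 and p[1]>120 else 'w' if p[1]<45 and p[2]>150 else 'g' if p[1]<45 and p[2]>80 else '.') for p in r))
print('cols from',x-14)
E
```

```text
[0.57539247 0.06945367 0.12094812] [ 8.90047257  3.777941   -3.97993929] [ 0.     0.    -0.001 -0.     0.001  0.   ]
base [330.8 249.2] [329.3 366. ]
lidlow [331. 240.] [330.3 404.6]
lidtop [331.1 236.3] [330.8 423.1]
blue [348, 217, 8, 4, 20] [351.6 217.8]
blue [332, 244, 7, 9, 40] [334.9 248.4]
blue [322, 248, 7, 5, 15] [324.5 250.5]
red [316, 217, 5, 2, 9] [317.8 217.4]
white [305, 223, 23, 54, 809] [313.9 249.8]
white [334, 223, 14, 12, 104] [340.1 228.7]
white [325, 236, 7, 3, 15] [327.5 237.1]
white [341, 249, 15, 6, 29] [347.4 251.8]
226 . . . . w w w w w w g g g g g g g g w w w g g g g g w w w
227 g . . w w w w w w w g g g g g g g w w w w w w w w w w w w
228 w w w w w w w w w w g g g g g g g w w w w w w w w w w w w
229 w w w w w w w w w w g g g g g g g w w w w w w w w w w w w
230 w w w w w w w w w w g g g g g g g w w w w w w w w w w w w
231 w w w w w w w w w g g g g g g g g w w w w w w w w w w w w
232 w w w w w w w w g g g g g g g g g g w w w w w w w w w w w
233 w w w w w w w w g g g g g g g g g g w w w w w w w w w w w
234 w w w w w w w w g g g g g g g g g g g w w w w w w w w
[... 868 characters left out ...]
 g g
249 w w w w w g B B . g g g g . R . . . B B B B B g g g g g g
250 w w w w w g B B B . . g g . R . . B B B B B B g g g g g g
251 w w w w w w g B B B B B . . . . . B B B B B g g g g g g g
252 w w w w w w g g g . B B B . . . . B B B B g g g g w w w w
253 w w w w w w w w w g g g . g g g g . g g g g g g w w w w w
254 w w w w w w w w w w g g g g g g g g g g w g g g w w w w w
255 w w w g g g g g g g g g g g g g g g g g g g g g g g g g g
256 w w w w g g g g g g g g g g g g g g g g g g g g g g g g g
257 w w w w g g g g g g g g g g g g g g g g g g g g . . . . g
258 w w w w g . . . . . . . . g g g . . . . . . . . . . . . .
259 w w w w w . . . . . . . . g g . g . . . . . . . . . . . .
cols from 316
```

The side view puts the ring (columns 322–338, centre 330), the upright jar and the red pointer (column 330) in line, and the turn measures 1.177 rad.

```bash
python3 -c "
from station import ctrl
print(ctrl.job_done())"
```

```text
the job is handed in; nothing more can be done
None
```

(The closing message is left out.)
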